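# Index the medal stamping table to its next hole

## Task

The medal has had its mark stamped under the brass guide. With a fingertip press the red indexing plunger all the way in from above, turn the table with it one hole on, anticlockwise as seen from above, and let the plunger spring fully out again so that it locks the table in that next hole. Do not take hold of the plunger's cap by its rim or lift anything, leave the medal lying in its nest and the mug, the stamp and the hammer where they are, and finish with the hand clear.

Things in the scene. Friction and masses are not known exactly. Their poses are not given: they have to be found in the camera images.
- index_base: Grey cast base of the round stamping fixture, 238 mm across, bolted to the bench by two lugs on its own x axis (out to 150 mm). Origin: centre of its underside on the bench; its z axis, up, is the axis about which the table turns. It is turned about z differently each time.
- next_hole (a point): Mouth of the next index hole anticlockwise, where the plunger has to end up, on the fixed steel index ring round the table (outer diameter 236 mm, top 40 mm above the bench). The ring has 8 equal round holes, 45 degrees apart on a circle of 95 mm radius about the axis, joined by a narrow circular slot.
- guide_bush (a point): Centre of the top of the brass bush of the fixed punch guide, 112 mm above the bench, near the middle of the table. Its grey arm runs out on the base's own +y side, away from the plunger, to a post 126 to 154 mm from the axis. Nothing to be done here: keep clear of it.
- turntable (a joint): Turn of the aluminium table (disc 154 mm across, top 58 mm above the bench) about the base's axis, rad, positive anticlockwise seen from above, about 0 at the start; the next hole is at 0.785. Locked in a hole it has 0.01 rad play either way. Freed, it turns stiffly (0.12 N m, or 1.3 N at the plunger) and stays where left. An arm on its rim carries the plunger in a dark boss 38 mm across.
- plunger (a joint): How far the plunger is pressed in, m: 0 = fully out, 0.012 = fully in, cap down on its boss. Its spring pushes out with 4 N at first, 9 N fully in. From 0.0105 in, its collar is under the index ring and the table is free to turn; between holes it stays that far in; let go within about 5 mm of a hole's centre, the rounded collar finds the hole by itself and springs up.
- plunger_top (a point): Centre of the flat top of the plunger's red cap, facing up: 28 mm diameter, 8 mm thick with its rim, top 86 mm above the bench when out, 74 mm when fully in. Pressed straight down. It sits on the table's arm 95 mm from the axis and travels with the table on that circle; a fingertip pressing the cap down carries the table round with it by friction.
- medal_centre (a point): Centre of the copper medal, a loose disc 40 mm in diameter and 6 mm thick, lying flat in a dark steel nest at the middle of the table, 64 mm above the bench; it turns with the table and is to stay in the nest.
- mug: Clear glass mug with some coins in it, 74 mm across, 80 mm high, loose, handle on its own +y side; a bystander on the bench. Origin: centre of its underside.
- stamp: Steel hand stamp 16 mm thick, 84 mm high, standing upright in a round wooden foot 38 mm across, loose; a bystander on the bench. Origin: centre of its underside.
- hammer: Small hammer with a brass head and a light wooden handle, 200 mm long, lying flat on the bench beside the fixture, loose; a bystander. Its x axis runs along the handle to the head.
- cap_rim: Black knurled rim under the red top of the plunger's cap, 29 mm in diameter and 4 mm high, moving with the plunger. Origin: centre of its underside, 8 mm below the cap's top. The fingers press on the red top and do not take hold of this rim.
Mind the look-alikes: they are no part of the job. There is more than one size of the part that bears medal_centre; the job needs the largest.

How it is judged:
By the outcome, as a careful person would: the job done as asked, in the order asked, and still so for the second after the job is handed in, with the robot touching nothing.
It also fails if it takes over 38 s, if anything falls off the work surface, if the arm or the gripper's body presses on something with over 40 N, if the wrist force passes 120 N, or if a joint passes its speed limit or range.

## Robot

A 7-joint arm with a two-finger parallel gripper is mounted at the origin on the work surface. World frame = base frame: x ahead of the robot, y to its left, z up, the work surface at z = 0. Lengths are in mm, angles in rad, forces in N, time in s.
With the tool pointing down it reaches from about 350 to 900 mm from the base axis. Payload 19.9 kg.
Tool frame: the origin (TCP) lies midway between the tips of the shut fingers; the grasp point (between the pads) lies 19 mm behind it (grip_point_offset is the distance from the TCP to the grasp point, in mm); z points along the fingers, y is the line along which they close (so a half turn about z gives the same grasp; the last joint's range is limited). The gripper opens to 94 mm and grips with 3 to 60 N. Pads are 16 mm wide; open, the fingers measure 119 mm over their backs; the gripper's body (75 mm by 177 mm) begins 78 mm behind the grasp point.
Start: joints at [1.27, 0.417, -0.01, 1.614, 0.005, 1.111, -0.053], TCP at [160.549, -604.006, 205.425] pointing down, gripper open.
Joint ranges: [-2.81, 2.81], [-0.39, 2.02], [-1.27, 1.25], [0.06, 2.57], [-1.19, 4.33], [0.19, 2], [-2.82, 2.82]. Speed limits (rad/s): [1.89, 1.89, 2.39, 2.39, 3.01, 3.01, 3.01].

## Interface

Orientations are given as a unit quaternion [w, x, y, z].
In Python, from bench import * gives the robot as it stands.
- The arm moves only by the tool arm_command, never from a script. Its argument "increments" is a list of rows, each a list of 3 entries, a list of its own where there are three numbers: the finger opening in mm, from 0 to 94, then the shift along the tool's x, y, z in mm, then the turn, a rotation vector about the tool's x, y, z in rad. In form: [[hand, [tx, ty, tz], [wx, wy, wz]], ...]. A call has 1 to 20 rows; each row is the pose to reach, as a shift and turn from the pose commanded when the call began, along the tool's axes at that moment; what a row does not reach only later rows make up. A row lasts 1/12 s, in which the tool goes at most 41.7 mm and 7.16 degrees, less where a joint would pass 70% of its speed; a pose out of reach is approached as far as the arm can. A call with a gripper value outside its range is refused whole. The fingers move at their own pace and stop on an object; the grip force is fixed at half the most. Time passes only in rows, so rows that repeat a pose let the fingers close. It gives the time, the measured TCP pose, the force, the opening and the grip force at its end, in the units of the state.
- state(): the state, without advancing time (a new reading comes with each control period).
- capture(name): name is "scene" or "top"; returns a dict with "pixels" (384x512x3 uint8, red, green, blue), "z_map" (384x512 float32, mm along the optical axis (not along the pixel's ray), 0 where there is no reading), "camera_matrix" (3x3 intrinsics, pixels), "rvec" (rotation vector, rad) and "tvec" (3), from world to camera coordinates, as OpenCV has them. Camera axes: x right, y down, z forward; pixel columns grow to the right and rows downward; lengths in mm; the calibration is good to about 2 mm. A picture is of the moment at which its call begins.
- close_job(): hands the job in; it is judged then, once.
The state is a dict: "t": time; "qpos": joint angles; "joint_vel": joint speeds; "joint_torque": joint torques, N m; "tcp_pos": TCP position; "tool_rot": TCP orientation; "force": force on the tool from outside, world axes, zero at the start; "ft_torque": the same for the moment, N m; "finger_gap": opening from 0.0 (shut) to 1.0 (fully open); "grip_force": force on a finger pad.
Only numpy, scipy, OpenCV 4.12 (cv2) and the standard library are available. Lean on these libraries where they do the work, as an engineer would, in place of code of your own. Each camera call takes 0.05 s, during which the arm holds its last target. There are 200 camera calls.

## Working session

There is one attempt and no reset: what is moved stays moved. The work goes in short steps, Python scripts to look and compute and a tool call to move; the robot and the scene stay as the last step left them, time stands still between calls to the robot, and variables do not carry over. Pictures are saved under pics/ and viewed, at most 10 in all, crops included, and the job is handed in when it is done.

Besides the shell and the picture viewer there is one more tool, called as name([rows], argument=value, ...), one row to a line, values as JSON. arm_command: Moves the arm, as the interface text tells. Its arguments: {"type":"object","properties":{"increments":{"type":"array","items":{"type":"array"}}},"required":["increments"]}

```bash
mkdir -p pics; python3 - <<'E'
from bench import *
import cv2,numpy as np
s=state();print(s['t'],s['tcp_pos'],s['tool_rot'],s['force'],s['finger_gap'])
for n in('scene','top'):
    c=capture(n);np.savez(n+'.npz',**c)
    cv2.imwrite(f'pics/{n}.png',c['pixels'][:,:,::-1]);print(c['camera_matrix'],c['rvec'],c['tvec'])
E
```

```text
0.0 [ 160.40291892 -603.6602562   204.8129727 ] [-6.25239665e-04  9.91573972e-01  1.29540136e-01 -1.43469454e-04] [-0.92523007 -0.1917235  -0.01973402] 0.9988574851886189
[[474.02647754   0.         259.9768356 ]
 [  0.         474.02647754 190.79445468]
 [  0.           0.           1.        ]] [ 1.87036453  2.00076801 -0.53881615] [ -63.57805516 -499.54420778 1497.60919415]
[[425.51492793   0.         250.12013936]
 [  0.         425.51492793 190.74702273]
 [  0.           0.           1.        ]] [ 2.22770713 -1.97746777  0.19584384] [ 40.82699751 615.6078567  848.87518966]
```

View pics/scene.png

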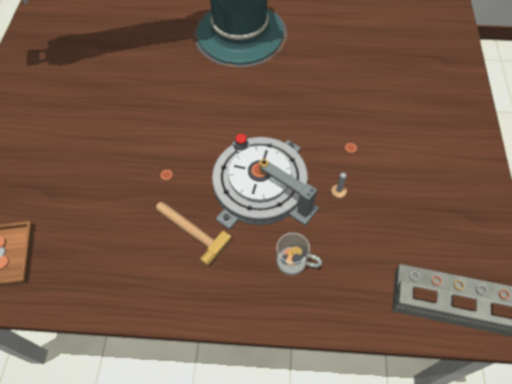

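View pics/top.png

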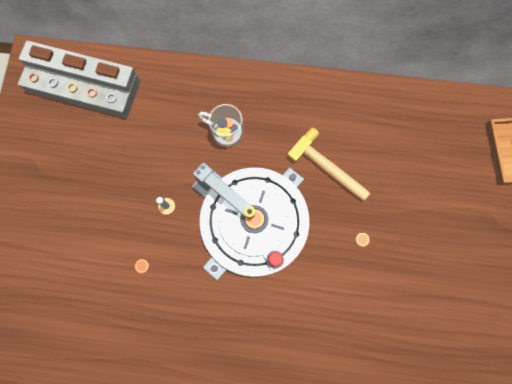

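The scene image shows the fixture at about (260,178), with the red plunger at (241,139) on the robot's side. The mug is at (293,255), the hammer at (195,235) and the stamp at (340,185). In the top image the ring centre is near (254,221), the red cap near (275,259) and the guide arm's post at (207,178).

```bash
cat > h.py <<'E'
import numpy as np,cv2
def cam(c):
    return c['camera_matrix'],cv2.Rodrigues(c['rvec'])[0],c['tvec'].reshape(3)
def cloud(c):
    K,R,t=cam(c);v,u=np.mgrid[:384,:512];z=c['z_map']
    return (np.stack([(u-K[0,2])/K[0,0]*z,(v-K[1,2])/K[1,1]*z,z],-1)-t)@R
def onplane(c,u,v,h):
    K,R,t=cam(c);d=R.T@np.linalg.inv(K)@[u,v,1];o=-R.T@t
    return o+d*(h-o[2])/d[2]
def red(c,h,tol=5):
    p=c['pixels'].astype(int);P=cloud(c)
    m=(p[...,0]>120)&(p[...,1]<50)&(p[...,2]<60)&(c['z_map']>0)
    m&=(abs(P[...,2]-h)<tol)
    v,u=np.nonzero(m)
    return onplane(c,u.mean(),v.mean(),h),m.sum(),np.median(P[m],0)
def axis(c):
    P=cloud(c);Z=P[...,2];m=(c['z_map']>0)&(abs(Z-40)<4)&(np.hypot(P[...,0]-a0[0],P[...,1]-a0[1])<125)
    m=cv2.morphologyEx(m.astype(np.uint8),cv2.MORPH_OPEN,np.ones((2,2)))
    cn=max(cv2.findContours(m,cv2.RETR_EXTERNAL,cv2.CHAIN_APPROX_NONE)[0],key=cv2.contourArea)
    pts=np.array([onplane(c,*q[0],40)[:2] for q in cv2.convexHull(cn)])
    from scipy.optimize import least_squares
    r=least_squares(lambda x:np.hypot(*(pts-x[:2]).T)-x[2],[*a0,118],loss='soft_l1')
    return r.x
a0=np.zeros(2)
E
python3 - <<'E'
import numpy as np,h
S=np.load('scene.npz');T=np.load('top.npz')
h.a0=h.onplane(T,254,221,40)[:2];print(h.a0)
for c in(S,T):
    r=h.red(c,86);a=h.axis(c);d=r[0][:2]-a[:2]
    print(r,a,np.hypot(*d),np.arctan2(d[1],d[0]))
    P=h.cloud(c);
for n,u,v,z in(('stamp',167,206,0),('mug',227,127,40),('post',207,178,112),('holeR',297,234,40),('holeB',241,262,40),('hTR',293,201,40)):
    print(n,h.onplane(T,u,v,z))
E
```

```text
[545.68598958  97.92471985]
(array([482.88091255,  53.28714366,  86.        ]), np.int64(3), array([479.74020423,  54.52920455,  81.76037092])) [555.2317038  100.20703014 114.74549864] 86.23289826091506 -2.566268761566871
(array([nan, nan, nan]), np.int64(0), array([nan, nan, nan])) [546.28420713  95.14168873 117.58781574] nan nan
stamp [561.71324663 299.481612     0.        ]
mug [751.68304579 183.98129704  40.        ]
post [612.40423665 202.57292791 112.        ]
holeR [528.68164244   2.73097831  40.        ]
holeB [455.31918225 115.06849348  40.        ]
hTR [599.49140256  18.4136496   40.        ]h.py:15: RuntimeWarning: Mean of empty slice.
  return onplane(c,u.mean(),v.mean(),h),m.sum(),np.median(P[m],0)
  ret = ret.dtype.type(ret / rcount)
  return _methods._mean(a, axis=axis, dtype=dtype,
  ret = um.true_divide(
```

```bash
python3 - <<'E'
import cv2
a=cv2.imread('pics/top.png')[155:290,180:330];b=cv2.imread('pics/scene.png')[120:230,200:330]
cv2.imwrite('pics/c1.png',cv2.resize(a,None,fx=5,fy=4.4,interpolation=3)[:, :750])
E
```

```text
(no output)
```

View pics/c1.png

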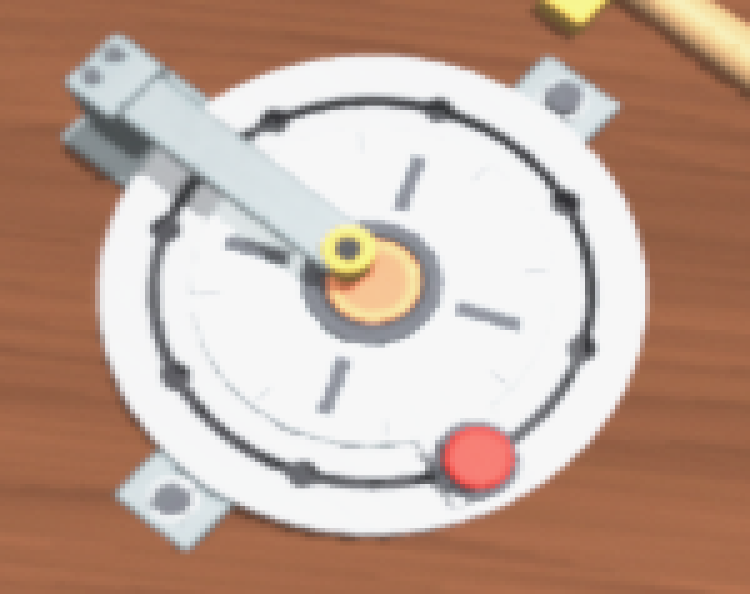

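The crop shows seven ring holes, at crop positions (275,120), (439,108), (567,202), (583,348), (303,473), (175,375) and (165,229). The red cap is at (478,456), covering the eighth hole. The next hole anticlockwise is at (583,348).

```bash
cat >> h.py <<'E'
def red2(c,h,near=None,rad=30):
    p=c['pixels'].astype(int)
    m=(p[...,0]>150)&(p[...,1]<p[...,0]*.55)&(p[...,2]<p[...,0]*.55)&(p[...,0]-p[...,1]>90)&(abs(p[...,1]-p[...,2])<25)
    n,l,st,ce=cv2.connectedComponentsWithStats(m.astype(np.uint8))
    return [(onplane(c,*ce[i],h).round(1),ce[i].round(1),st[i,4]) for i in range(1,n) if st[i,4]>25]
E
python3 - <<'E'
import numpy as np,h
from scipy.optimize import least_squares
S=np.load('scene.npz');T=np.load('top.npz')
for c in(S,T):
    for r in h.red2(c,86):print(r)
    print()
q=np.array([(275,120),(439,108),(567,202),(583,348),(303,473),(175,375),(165,229)])
w=np.array([h.onplane(T,180+(a+.5)/5-.5,155+(b+.5)/4.4-.5,40)[:2] for a,b in q])
c0=np.array([546,97]);
f=least_squares(lambda x:np.concatenate([np.hypot(*(w-x[:2]).T)-95]),c0);a=f.x;print('axis',a,f.fun)
an=np.arctan2(*(w-a).T[::-1]);r=np.angle(np.exp(8j*an))/8
print(np.degrees(an),np.degrees(r))
K=h.cloud(T);
for u,v in((275,258),(260,200),(250,212),(227,190)):print(K[v,u])
E
```

```text
(array([470.8,  47.8,  86. ]), array([240.6, 138. ]), np.int32(79))

(array([468.8,  45.9,  86. ]), array([275.1, 258.5]), np.int32(154))

axis [548.10649515  97.88770492] [-0.10807349  0.33817881  0.12872257  0.29860663  0.11078112  0.33871142
  0.22601929]
[  33.80135572  -11.16033775  -56.54655015 -101.49769433  168.57511682
  123.70392294   79.00144847] [-11.19864428 -11.16033775 -11.54655015 -11.49769433 -11.42488318
 -11.29607706 -10.99855153]
[469.77862256  46.39277274  86.85219124]
[589.74461405  90.2330185   58.54396972]
[553.26765531 107.12393116 111.41211018]
[593.55047422 159.27468544 106.36248073]
```

arm_command([
  [0, [12, -14, 0], [0, 0, 0]],
  [0, [35, -41, 0], [0, 0, 0]],
  [0, [62, -73, 0], [0, 0, 0]],
  [0, [89, -105, 0], [0, 0, 0]],
  [0, [116, -137, 0], [0, 0, 0]],
  [0, [143, -169, 0], [0, 0, 0]],
  [0, [170, -200, 0], [0, 0, 0]],
  [0, [197, -232, 0], [0, 0, 0]],
  [0, [224, -264, 0], [0, 0, 0]],
  [0, [251, -296, 0], [0, 0, 0]],
  [0, [278, -328, 0], [0, 0, 0]],
  [0, [305, -360, 0], [0, 0, 0]],
  [0, [332, -391, 0], [0, 0, 0]],
  [0, [359, -423, 0], [0, 0, 0]],
  [0, [386, -455, 0], [0, 0, 0]],
  [0, [413, -487, 0], [0, 0, 0]],
  [0, [440, -519, 0], [0, 0, 0]],
  [0, [458, -540, 0], [0, 0, 0]],
  [0, [465.6, -549, 0], [0, 0, 0]],
  [0, [465.6, -549, 0], [0, 0, 0]],
])

```text
t: 1.77
tcp_pos: [470.0, 49.1, 205.2]
tool_rot: [-0.001, 0.991, 0.132, -0.0]
force: [-0.4, 0.1, -0.1]
finger_gap: 0.005
grip_force: 0.0
```

arm_command([
  [0, [0, 0, 25], [0, 0, 0]],
  [0, [0, 0, 55], [0, 0, 0]],
  [0, [0, 0, 80], [0, 0, 0]],
  [0, [0, 0, 97], [0, 0, 0]],
  [0, [0, 0, 105], [0, 0, 0]],
  [0, [0, 0, 107], [0, 0, 0]],
  [0, [0, 0, 107], [0, 0, 0]],
  [0, [0, 0, 107], [0, 0, 0]],
])

```text
t: 2.43
tcp_pos: [470.0, 46.0, 99.4]
tool_rot: [0.0, 0.992, 0.129, 0.001]
force: [-0.5, -0.3, 0.6]
finger_gap: 0.008
grip_force: 0.0
```

```bash
python3 - <<'E'
from bench import *
import cv2,numpy as np,h
s=state();print(s['t'],s['tcp_pos'],s['tool_rot'],s['force'],s['qpos'])
ims=[]
for n in('scene','top'):
    c=capture(n);p=c['pixels'][:,:,::-1]
    K,R,t=h.cam(c);uv=cv2.projectPoints(s['tcp_pos'].reshape(1,3),c['rvec'],c['tvec'],K,None)[0].ravel();print(n,uv)
    for r in h.red2(c,86):print(r)
    u,v=uv.astype(int);ims.append(cv2.resize(p[v-45:v+45,u-45:u+45],(390,390),interpolation=3))
cv2.imwrite('pics/near.png',np.hstack(ims))
E
```

```text
2.4333 [469.98142849  45.96547066  99.39259247] [1.09094592e-04 9.91598343e-01 1.29353803e-01 5.54295471e-04] [-0.45721554 -0.30646894  0.64258619] [ 0.32778064  0.33999154 -0.56915037  2.06494894  0.25312947  0.80214002
 -1.70403749]
scene [239.64594277 134.44054069]
top [275.54816504 257.62211845]
```

View pics/near.png

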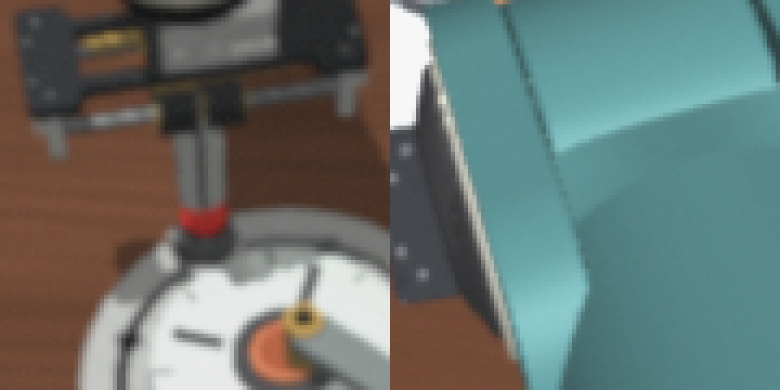

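In the scene crop the shut fingers stand centred just above the red cap, at about (205,210), and well clear of the guide. Next I press down.

arm_command([
  [0, [0, 0, 5], [0, 0, 0]],
  [0, [0, 0, 10], [0, 0, 0]],
  [0, [0, 0, 13], [0, 0, 0]],
  [0, [0, 0, 16], [0, 0, 0]],
  [0, [0, 0, 19], [0, 0, 0]],
  [0, [0, 0, 21], [0, 0, 0]],
  [0, [0, 0, 23], [0, 0, 0]],
  [0, [0, 0, 24], [0, 0, 0]],
  [0, [0, 0, 25], [0, 0, 0]],
  [0, [0, 0, 25], [0, 0, 0]],
  [0, [0, 0, 25], [0, 0, 0]],
  [0, [0, 0, 25], [0, 0, 0]],
])

```text
t: 3.53
tcp_pos: [469.8, 46.0, 74.1]
tool_rot: [0.0, 0.992, 0.13, 0.0]
force: [-5.9, -3.6, 22.6]
finger_gap: 0.004
grip_force: 11.3
```

```bash
python3 - <<'E'
from bench import *
import numpy as np
from scipy.spatial.transform import Rotation as Ro
s=state();q=s['tool_rot'];R=Ro.from_quat([*q[1:],q[0]])
d=np.r_[s['tcp_pos'][:2]-[548.1,97.9],0];d*=1
for i in range(1,21):
    f=np.radians(45*(i/20))
    D=R.inv().apply(Ro.from_rotvec([0,0,f]).apply(d)-d)
    print(f"[0, [{D[0]:.1f}, {D[1]:.1f}, 0], [0, 0, {-f:.3f}]],",end=' ')
print(d,s['force'],s['ft_torque'])
E
```

```text
[0, [1.2, 3.5, 0], [0, 0, -0.039]], [0, [2.6, 6.9, 0], [0, 0, -0.079]], [0, [4.1, 10.2, 0], [0, 0, -0.118]], [0, [5.8, 13.5, 0], [0, 0, -0.157]], [0, [7.6, 16.8, 0], [0, 0, -0.196]], [0, [9.5, 19.9, 0], [0, 0, -0.236]], [0, [11.5, 23.0, 0], [0, 0, -0.275]], [0, [13.6, 26.0, 0], [0, 0, -0.314]], [0, [15.9, 28.9, 0], [0, 0, -0.353]], [0, [18.3, 31.8, 0], [0, 0, -0.393]], [0, [20.7, 34.5, 0], [0, 0, -0.432]], [0, [23.3, 37.1, 0], [0, 0, -0.471]], [0, [26.0, 39.6, 0], [0, 0, -0.511]], [0, [28.8, 42.1, 0], [0, 0, -0.550]], [0, [31.7, 44.4, 0], [0, 0, -0.589]], [0, [34.6, 46.6, 0], [0, 0, -0.628]], [0, [37.7, 48.6, 0], [0, 0, -0.668]], [0, [40.8, 50.6, 0], [0, 0, -0.707]], [0, [44.0, 52.4, 0], [0, 0, -0.746]], [0, [47.3, 54.1, 0], [0, 0, -0.785]], [-78.26360458 -51.87618937   0.        ] [-5.87594279 -3.58826645 22.60064299] [-0.75072081  1.44522679  0.02815697]
```

arm_command([
  [0, [1.2, 3.5, 0], [0, 0, -0.039]],
  [0, [2.6, 6.9, 0], [0, 0, -0.079]],
  [0, [4.1, 10.2, 0], [0, 0, -0.118]],
  [0, [5.8, 13.5, 0], [0, 0, -0.157]],
  [0, [7.6, 16.8, 0], [0, 0, -0.196]],
  [0, [9.5, 19.9, 0], [0, 0, -0.236]],
])

```text
t: 4.03
tcp_pos: [484.4, 29.0, 74.1]
tool_rot: [0.0, 0.969, 0.246, 0.0]
force: [-5.0, -3.0, 21.2]
finger_gap: 0.005
grip_force: 10.4
```

```bash
python3 - <<'E'
from bench import *
import cv2,numpy as np
s=state();print(s['t'],s['tcp_pos'],s['force'])
c=capture('scene');p=c['pixels'][110:230,195:325,::-1]
cv2.imwrite('pics/turn1.png',cv2.resize(p,None,fx=4,fy=4,interpolation=3))
E
```

```text
4.0333 [484.41331676  29.04680436  74.09932436] [-5.0112007  -3.00321671 21.23467267]
```

View pics/turn1.png

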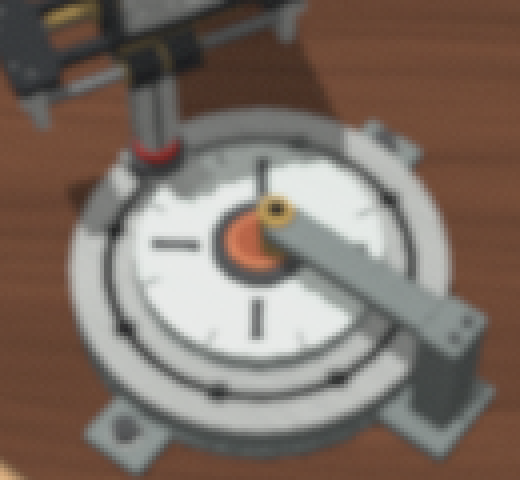

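The crop shows the cap at (155,155), still under the fingertips, and the table's marks have turned with it. I'll continue the arc.

```bash
python3 - <<'E'
from bench import *
import numpy as np
from scipy.spatial.transform import Rotation as Ro
s=state();q=s['tool_rot'];R=Ro.from_quat([*q[1:],q[0]])
d=np.r_[s['tcp_pos'][:2]-[548.1,97.9],0]
a=np.degrees(np.arctan2(d[1],d[0]));tot=-101.3-a;print(a,tot,np.hypot(*d[:2]))
for i in range(1,15):
    f=np.radians(tot*i/14)
    D=R.inv().apply(Ro.from_rotvec([0,0,f]).apply(d)-d)
    print(f"[0, [{D[0]:.1f}, {D[1]:.1f}, 0], [0, 0, {-f:.3f}]],",end=' ')
E
```

```text
-132.30172691650114 31.00172691650114 93.78281762103778
[0, [1.2, 3.4, 0], [0, 0, -0.039]], [0, [2.6, 6.8, 0], [0, 0, -0.077]], [0, [4.1, 10.1, 0], [0, 0, -0.116]], [0, [5.8, 13.3, 0], [0, 0, -0.155]], [0, [7.5, 16.5, 0], [0, 0, -0.193]], [0, [9.4, 19.6, 0], [0, 0, -0.232]], [0, [11.4, 22.6, 0], [0, 0, -0.271]], [0, [13.5, 25.5, 0], [0, 0, -0.309]], [0, [15.7, 28.4, 0], [0, 0, -0.348]], [0, [18.1, 31.2, 0], [0, 0, -0.386]], [0, [20.5, 33.8, 0], [0, 0, -0.425]], [0, [23.0, 36.4, 0], [0, 0, -0.464]], [0, [25.7, 38.9, 0], [0, 0, -0.502]], [0, [28.4, 41.3, 0], [0, 0, -0.541]],
```

arm_command([
  [0, [1.2, 3.4, 0], [0, 0, -0.039]],
  [0, [2.6, 6.8, 0], [0, 0, -0.077]],
  [0, [4.1, 10.1, 0], [0, 0, -0.116]],
  [0, [5.8, 13.3, 0], [0, 0, -0.155]],
  [0, [7.5, 16.5, 0], [0, 0, -0.193]],
  [0, [9.4, 19.6, 0], [0, 0, -0.232]],
  [0, [11.4, 22.6, 0], [0, 0, -0.271]],
  [0, [13.5, 25.5, 0], [0, 0, -0.309]],
  [0, [15.7, 28.4, 0], [0, 0, -0.348]],
  [0, [18.1, 31.2, 0], [0, 0, -0.386]],
  [0, [20.5, 33.8, 0], [0, 0, -0.425]],
  [0, [23, 36.4, 0], [0, 0, -0.464]],
  [0, [25.7, 38.9, 0], [0, 0, -0.502]],
  [0, [28.4, 41.3, 0], [0, 0, -0.541]],
  [0, [28.4, 41.3, 0], [0, 0, -0.541]],
  [0, [28.4, 41.3, 0], [0, 0, -0.541]],
])

```text
t: 5.42
tcp_pos: [529.7, 6.0, 74.2]
tool_rot: [0.001, 0.869, 0.495, 0.001]
force: [0.2, -4.8, 16.6]
finger_gap: 0.005
grip_force: 8.1
```

```bash
python3 - <<'E'
from bench import *
import cv2,numpy as np,h
s=state();d=s['tcp_pos'][:2]-[548.1,97.9];print(s['t'],s['tcp_pos'],s['force'],np.degrees(np.arctan2(d[1],d[0])),np.hypot(*d))
c=capture('scene');p=c['pixels'][110:230,195:325,::-1]
for r in h.red2(c,74):print(r)
cv2.imwrite('pics/turn2.png',cv2.resize(p,None,fx=4,fy=4,interpolation=3))
# table dark bars: orientation mod 90 before/after, scene camera
for C in (np.load('scene.npz'),c):
    P=h.cloud(C);g=C['pixels'].astype(int).sum(-1);x=P[...,:2]-[549.5,99]
    r=np.hypot(*np.moveaxis(x,-1,0));a=np.arctan2(x[...,1],x[...,0])
    m=(abs(P[...,2]-58)<4)&(r>38)&(r<58)&(g<270)
    print(m.sum(),np.histogram(np.degrees(a[m])%90,bins=18,range=(0,90))[0])
E
```

```text
5.4167 [529.71848513   5.99041803  74.15825334] [ 0.16177948 -4.8267254  16.55685527] -101.30969179202927 93.729671643117
0 [0 0 0 0 0 0 0 0 0 0 0 0 0 0 0 0 0 0]
8 [0 0 0 0 0 2 6 0 0 0 0 0 0 0 0 0 0 0]
```

View pics/turn2.png

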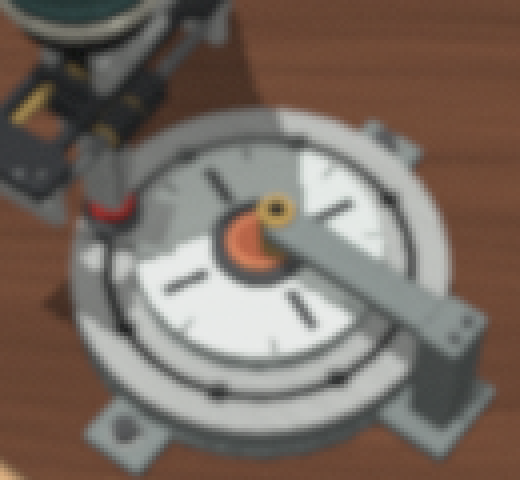

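The cap at (112,212) is under the fingers where the hole is, and the table's marks have turned about 45°. I'll release straight up.

arm_command([
  [0, [0, 0, -2], [0, 0, 0]],
  [0, [0, 0, -4], [0, 0, 0]],
  [0, [0, 0, -6], [0, 0, 0]],
  [0, [0, 0, -8], [0, 0, 0]],
  [0, [0, 0, -10], [0, 0, 0]],
  [0, [0, 0, -12], [0, 0, 0]],
  [0, [0, 0, -14], [0, 0, 0]],
  [0, [0, 0, -18], [0, 0, 0]],
  [0, [0, 0, -30], [0, 0, 0]],
  [0, [0, 0, -60], [0, 0, 0]],
  [0, [0, 0, -95], [0, 0, 0]],
  [0, [0, 0, -125], [0, 0, 0]],
  [0, [0, 0, -140], [0, 0, 0]],
  [0, [0, 0, -140], [0, 0, 0]],
])

```text
t: 6.63
tcp_pos: [529.8, 7.0, 217.5]
tool_rot: [0.001, 0.869, 0.496, 0.002]
force: [0.2, -0.1, -0.5]
finger_gap: 0.009
grip_force: 0.0
```

arm_command([
  [0, [-13, 8, 0], [0, 0, 0]],
  [0, [-40, 24, 0], [0, 0, 0]],
  [0, [-70, 42, 0], [0, 0, 0]],
  [0, [-100, 59, 0], [0, 0, 0]],
  [0, [-130, 77, 0], [0, 0, 0]],
  [0, [-160, 95, 0], [0, 0, 0]],
  [0, [-190, 113, 0], [0, 0, 0]],
  [0, [-220, 131, 0], [0, 0, 0]],
  [0, [-245, 146, 0], [0, 0, 0]],
  [0, [-258, 153, 0], [0, 0, 0]],
  [0, [-258, 153, 0], [0, 0, 0]],
  [0, [-258, 153, 0], [0, 0, 0]],
])

```text
t: 7.63
tcp_pos: [528.6, -292.8, 213.0]
tool_rot: [-0.001, 0.869, 0.495, 0.0]
force: [0.3, 1.3, -0.1]
finger_gap: 0.007
grip_force: 0.0
```

```bash
python3 - <<'E'
from bench import *
import cv2,numpy as np,h
s=state();print(s['t'],s['tcp_pos'],s['force'])
ims=[]
for n,w in(('scene',(110,195)),('top',(155,185))):
    c=capture(n);p=c['pixels'][w[0]:w[0]+130,w[1]:w[1]+130,::-1];ims.append(cv2.resize(p,None,fx=3,fy=3,interpolation=3))
    for hh in(74,86):
        for r in h.red2(c,hh):
            d=r[0][:2]-[548.1,97.9];u,v=r[1].astype(int);print(n,hh,r,np.hypot(*d),np.degrees(np.arctan2(d[1],d[0])),h.cloud(c)[v-1:v+2,u-1:u+2,2].round(1).ravel())
cv2.imwrite('pics/end.png',np.hstack(ims))
E
```

```text
7.6333 [ 528.61085568 -292.82818651  213.04194416] [ 0.34461498  1.30199947 -0.09017744]
scene 74 (array([522.3,   5. ,  74. ]), array([221.7, 156.8]), np.int32(83)) 96.41602563889472 -105.52093001854786 [85.9 86.3 84.2 87.4 86.5 87.7 89.4 84.8 88.2]
scene 86 (array([530.3,   6.8,  86. ]), array([221.7, 156.8]), np.int32(83)) 92.82268041809611 -101.05571665440316 [85.9 86.3 84.2 87.4 86.5 87.7 89.4 84.8 88.2]
top 74 (array([528.6,   5. ,  74. ]), array([297.6, 232.2]), np.int32(144)) 94.92449631154227 -101.85446274366937 [84.9 84.8 83.8 86.9 84.9 85.6 85.3 86.  86.3]
top 86 (array([527.2,   6.1,  86. ]), array([297.6, 232.2]), np.int32(144)) 94.14908390419951 -102.8258453795578 [84.9 84.8 83.8 86.9 84.9 85.6 85.3 86.  86.3]
```

View pics/end.png

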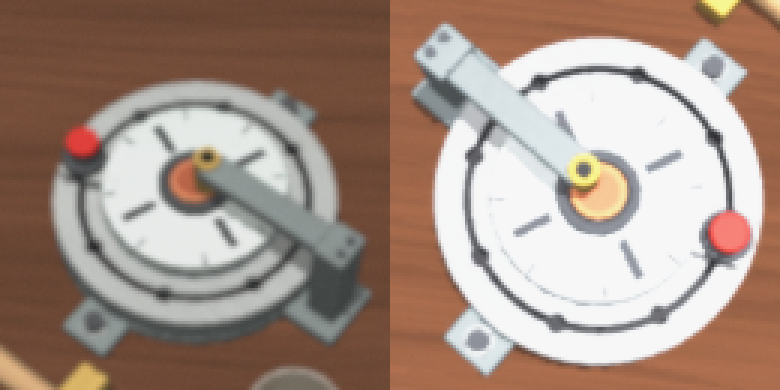

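The cap has sprung up to about 86 mm and stands at the next hole: (728,233) in the top half of the picture, at about -102° against an expected -101.3°. The medal is in its nest and the hand is clear.

```bash
python3 -c "
from bench import *
print(close_job())"
```

```text
the job is handed in; nothing more can be done
None
```

The table is turned one hole anticlockwise and the plunger has sprung fully out at the next hole, with its cap at about 86 mm; the medal is still in its nest, the hand is clear, and the job was handed in at about 8 s.

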